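# Unlatch the sheet shear and hold its blade arm up

### The job

The blade arm of the small bench shear is locked down on its ball stud. Pull the round latch knob straight out sideways against its spring, lift the arm off the ball until the knob is at least 10 cm higher than it was, and finish while still holding it up there, steady, so that sheet can be fed under the blade. Raise it smoothly, never let it drop, and leave the sheet on the bed and the things around the shear where they are.

Things in the scene. Friction and masses are not known exactly. Their poses are not given: they have to be found in the camera images.
- shear: Grey cast bench shear for sheet metal, bolted down. Origin on the bench under the ball; x runs along the blade arm from ball to hinge, y to the bed (flat table beside the arm, top 75 mm high, x 25 to 270, y 15 to 195 mm), z up. Base plate 12 mm thick, x -40 to 360, y -35 to 200 mm; only bare bench lies under the latch knob.
- blade_arm: Dark steel blade arm with latch, knob and handle. Origin in its nose (a 50 x 38 mm block) over the ball; arm down, its axes are the shear's. Hinge axis along y, 300 mm off at +x, 95 mm above the bench; opens upward to 0.8 rad. Round 26 to 29 mm wooden handle at x -50 to -148 mm. Tops 130 mm above the bench when down. 0.9 kg: 4 to 6 N at the knob lifts it; it falls back if let go.
- latch (a joint): Travel of the spring latch, m: 0 closed (its fork lies under the ball), 0.017 pulled right out to its stop. Closed, the arm rises only 1 or 2 mm. Slides along the shear's -y, away from the bed; frees the ball from about 0.014. Spring 5 N closed, 10 N at full travel; it shuts again when let go, and need not stay open once the arm is off the ball.
- knob (a point): On the axis of the black latch knob, mid-grip. Knob: cylinder 25 mm diameter, 30 mm long, axis along the shear's y, with a 31 mm rim from 14 to 20 mm beyond this point; it spins freely on its stem. Closed, the point is 62 mm to -y of the ball, 81 mm above the bench; the spring housing ends 20 mm from it. Can be pinched from above, fingers closing along the shear's x. Moves with latch and arm.
- ball (a point): Centre of the 24 mm steel ball on its stud, 94 mm above the bench, under the nose of the arm.
- brass_sheet: Brass blank, 110 x 120 x 3 mm, lying loose on the bed of the shear; origin at the centre of its underside. To be left alone.
- flux_jar: Glass jar with a dark cap, 60 mm in diameter, 75 mm high, standing on the bench; origin at the centre of its foot. To be left alone.
- wire_coil: Coil of copper wire lying on the bench, about 100 mm across, 16 mm high; origin at the centre of its underside. To be left alone.
- bench_block: Flat steel bench block, 64 x 64 x 20 mm, on the bench; origin at the centre of its underside. To be left alone.

How it is judged:
By the outcome, as a careful person would: the job done as asked, in the order asked, and still so for the second after the job is handed in, while the arm keeps its last pose, push and grip.
It also fails if it takes over 40 s, if anything falls off the work surface, if the arm or the gripper's body presses on something with over 40 N, if the wrist force passes 120 N, or if a joint passes its speed limit or range.

### The arm

A 6-joint arm with a two-finger parallel gripper is mounted at the origin on the work surface. World frame = base frame: x ahead of the robot, y to its left, z up, the work surface at z = 0. Lengths are in mm, angles in rad, forces in N, time in s.
With the tool pointing down it reaches from about 250 to 725 mm from the base axis. Payload 9.7 kg.
Tool frame: the origin (TCP) lies at the very end of the fingers, on their centre line; the grasp point (between the pads) lies 19 mm behind it; z points along the fingers, y is the line along which they close (so a half turn about z gives the same grasp; the last joint's range is limited). The gripper opens to 85 mm and grips with 20 to 120 N. Pads are 22 mm wide; open, the fingers measure 114 mm over their backs; the gripper's body (76 mm by 85 mm) begins 54 mm behind the grasp point. The pads swing forward as they close: fully open they stand 13 mm farther back than shut.
Start: joints at [1.234, 0.087, 0.176, 1.66, 0, 1.571], TCP at [181.755, 519.097, 231.284] pointing down, gripper open.
Joint ranges: [-3.13, 3.13], [-0.85, 1.81], [-1.15, 1.24], [-2.2, 2.28], [-1.44, 1.52], [-3.14, 3.14]. Speed limits (rad/s): [2.22, 2.22, 2.57, 3.14, 3.14, 3.14].

### API

Orientations are given as [roll, pitch, yaw] about the fixed x, y, z axes, in that order (R = Rz(yaw) Ry(pitch) Rx(roll)).
In Python, from rig import read_state, grab_frame, job_done, silhouettes, mark_of gives the robot as it stands.
- The arm moves only by the tool send_rows, never from a script. Its argument "series" is a list that holds one entry, the list of rows, each a list of 4 numbers: the shift along the tool's x, y, z each as a share of 100 mm, from -1 to 1, then the turn about the tool's z as a share of pi/2 rad, from -1 to 1. In form: [[[x, y, z, turn], ...]]. A call has 1 to 8 rows; each row is the pose to reach, as a shift and turn from the pose commanded when the call began, along the tool's axes at that moment; what a row does not reach only later rows make up. A row lasts 1/12 s, in which the tool goes at most 41.7 mm and 7.16 degrees, less where a joint would pass 70% of its speed; a pose out of reach is approached as far as the arm can. A call with a number of a shift or a turn outside -1 to 1 is refused whole. A call with a gripper value outside its range is refused whole. "claw" is the opening, from -1 (shut) to 1 (fully open), set as the call begins (left out, the last holds). The fingers move at their own pace and stop on an object; "grip_force" is the grip in N (left out, the last holds). Time passes only in rows, so rows that repeat a pose let the fingers close. It gives the time, the measured TCP pose, the force, the opening and the grip force at its end, in the units of the state.
- read_state(): the state, without advancing time (a new reading comes with each control period).
- grab_frame(name): name is "scene" or "side" or "wrist"; returns a dict with "pixels" (480x640x3 uint8, blue, green, red), "fx", "fy", "cx", "cy" (pixels), "origin" and "orientation" of the camera in the world; the wrist camera has in their place "hand_eye" (4x4, takes a point from camera to tool coordinates, whose origin is the TCP and whose axes are the flange's). Camera axes: x right, y up, looking along -z (the intrinsics and any distortion apply to the point x, -y, -z); pixel columns grow to the right and rows downward; lengths in mm; the calibration is good to about 2 mm. The wrist camera is an equidistant fisheye: a pixel r from the principal point sees the ray r / f radians off the axis. A picture is of the moment at which its call begins: read the wrist's pose just before it. There is no depth.
- job_done(): hands the job in; it is judged then, once.
Trained networks look in the newest picture that a camera, given by its name, has taken for a name from the list of things; names that differ only in an ending like _2 or _b are one class to them, and where a whole thing is asked for, a point or a joint stands for the part that bears it (a point fixed in the world has none). Each returns a list of dicts, best first, with "confidence" (0 to 1); they miss things now and then, are a little off and sometimes report something else, mostly with a low value. They report only what shows in the picture. A call takes as long as a camera call.
- silhouettes(camera, target): "pixels" (480x640 bool, what is visible of it).
- mark_of(camera, target): "location" ([x, y, z] in mm, in world coordinates, good to about 4 mm: a listed point, or the origin of a listed thing).
The state is a dict: "time_s": time; "qpos": joint angles; "qvel": joint speeds; "effort": joint torques, N m; "eef_pos": TCP position; "orientation": TCP orientation; "contact_force": force on the tool from outside, world axes, zero at the start; "torque": the same for the moment, N m; "finger_gap": opening from 0.0 (shut) to 1.0 (fully open); "grip_force": force on a finger pad.
Only numpy, scipy, OpenCV 4.12 (cv2) and the standard library are available. Lean on these libraries where they do the work, as an engineer would, in place of code of your own. Each camera call takes 0.05 s, during which the arm holds its last target. There are 200 camera calls.

## Working session

There is one attempt and no reset: what is moved stays moved. The work goes in short steps, Python scripts to look and compute and a tool call to move; the robot and the scene stay as the last step left them, time stands still between calls to the robot, and variables do not carry over. Pictures are saved under pics/ and viewed, at most 10 in all, crops included, and the job is handed in when it is done.

Besides the shell and the picture viewer there is one more tool, called by a JSON object that holds its "api" and its "payload". send_rows: Moves the arm, as the interface text tells. Its arguments: {"type":"object","properties":{"series":{"type":"array","items":{"type":"array","items":{"type":"array","items":{"type":"number","minimum":-1,"maximum":1}}}},"claw":{"type":"number"},"grip_force":{"type":"number"}},"required":["series"]}

```bash
mkdir -p pics; ls; python3 - <<'E'
from rig import *
import cv2
s=read_state(); print(s)
for c in("scene","side"):
    f=grab_frame(c); cv2.imwrite(f"pics/{c}0.png",f["pixels"]); print(c,{k:v for k,v in f.items() if k!="pixels"})
    for n in("shear","blade_arm","knob","ball","brass_sheet","flux_jar","wire_coil","bench_block"):
        print(n,[(m["confidence"],[round(float(a),1) for a in m["location"]]) for m in mark_of(c,n)[:2]])
E
```

```text
pics
{'time_s': 0.0, 'qpos': array([ 1.23399964e+00,  8.74299941e-02,  1.75130029e-01,  1.65980328e+00,
       -1.36300729e-05,  1.57079883e+00]), 'qvel': array([-0.00098881,  0.00099877,  0.00032906, -0.00174028,  0.00027247,
        0.000379  ]), 'effort': array([-4.70951636e-04, -5.20390606e+01,  4.64803219e+01,  1.63072301e-02,
        2.56154999e-05, -3.57394200e-06]), 'eef_pos': array([181.68224835, 518.87757322, 230.59750374]), 'orientation': array([-3.14028573e+00,  1.36333290e-05,  2.80479349e+00]), 'contact_force': array([ 0.16957541,  0.60627   , -0.00902585]), 'torque': array([ 0.02687606,  0.0111957 , -0.0085823 ]), 'grip_force': 0.0, 'finger_gap': 0.9987712187683698}
scene {'fx': 623.8793099033259, 'fy': 623.8793099033259, 'cx': 323.76065597688415, 'cy': 241.8912023349673, 'origin': array([1307.35136801, -187.97673602,  811.63680239]), 'orientation': array([0.81133033, 0.00772471, 1.28022073])}
shear [(0.94, [562.3, -7.7, -4.3])]
blade_arm [(0.88, [563.4, -7.2, 93.2])]
knob [(0.58, [558.9, -69.8, 79.8])]
ball [(0.59, [559.5, -12.7, 94.7])]
brass_sheet [(0.98, [673.7, 89.7, 76.3])]
flux_jar [(0.71, [578.5, -201.7, 0.1])]
wire_coil []
bench_block [(0.84, [460.8, -223.6, 0.0]), (0.67, [564.2, -7.4, 94.6])]
side {'fx': 609.2918580885463, 'fy': 609.2918580885463, 'cx': 318.5600252874798, 'cy': 241.00974883051862, 'origin': array([ 511.2428954 , -702.67168174,  845.5151193 ]), 'orientation': array([ 0.76778479,  0.00179566, -0.08246852])}
shear [(0.75, [554.0, -11.9, 0.1])]
blade_arm [(0.64, [558.5, -11.6, 96.2]), (0.27, [553.7, -10.4, -2.1])]
knob [(0.88, [556.9, -69.6, 82.0])]
ball [(0.91, [558.0, -11.1, 91.5])]
brass_sheet [(0.94, [681.8, 85.1, 72.7])]
flux_jar []
wire_coil []
bench_block [(0.79, [467.9, -227.7, 2.0])]
```

View pics/scene0.png

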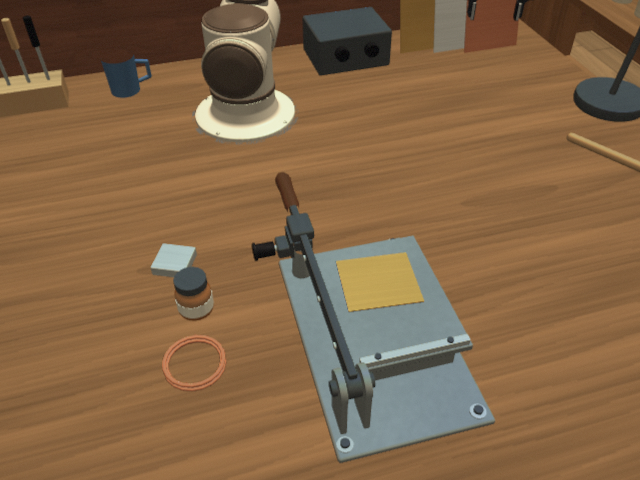

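View pics/side0.png

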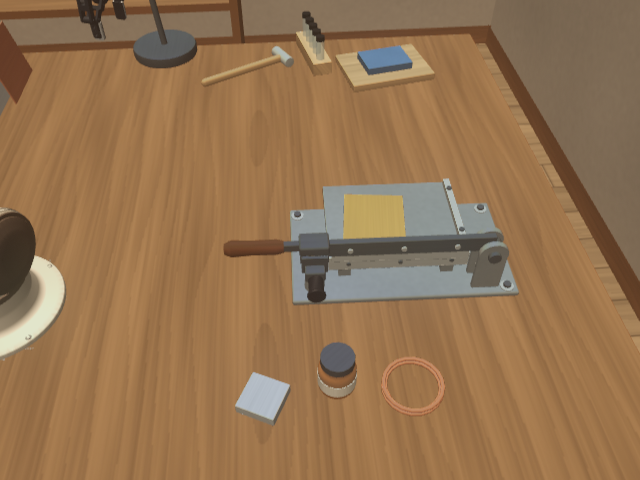

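The scene view shows the knob at about (263,250), the nose at (300,228) and the hinge at (350,382). In the side view the knob is at (316,288), with the jar, block and coil well clear. Next I'll work out the yaw and triangulate the knob.

```bash
cat > h.py <<'E'
import numpy as np, cv2
from scipy.spatial.transform import Rotation as R
from rig import *
def ray(f,u,v):
    d=np.array([(u-f["cx"])/f["fx"],-(v-f["cy"])/f["fy"],-1.])
    return np.array(f["origin"]),R.from_euler("xyz",f["orientation"]).as_matrix()@d
def plane(f,u,v,z):
    o,d=ray(f,u,v); return o+d*(z-o[2])/d[2]
def proj(f,p):
    q=R.from_euler("xyz",f["orientation"]).as_matrix().T@(np.array(p)-f["origin"])
    return f["cx"]-f["fx"]*q[0]/q[2], f["cy"]+f["fy"]*q[1]/q[2]
def tri(rays):
    A=0;b=0
    for o,d in rays:
        d=d/np.linalg.norm(d);P=np.eye(3)-np.outer(d,d);A=A+P;b=b+P@o
    p=np.linalg.solve(A,b)
    return p,[np.linalg.norm(np.cross(p-o,d/np.linalg.norm(d))) for o,d in rays]
E
python3 - <<'E'
from h import *
np.set_printoptions(precision=1,suppress=True)
F={c:grab_frame(c) for c in("scene","side")}
for n,c,u,v in[("-40,-35","side",293,302),("360,-35","side",514,293),("360,-35","scene",341,462),("360,200","scene",493,420)]:
    print(n,plane(F[c],u,v,10))
rs=[]
for c in F:
    m=silhouettes(c,"knob"); 
    for k in m[:1]:
        ys,xs=np.nonzero(k["pixels"]); print(c,k["confidence"],len(xs),xs.min(),xs.max(),ys.min(),ys.max(),xs.mean(),ys.mean())
for c in F:
    ps=[m for m in mark_of(c,"knob")]
    u=proj(F[c],ps[0]["location"]);print(c,u);rs.append(ray(F[c],*u))
print(tri(rs))
# sheet angle from the silhouettes
for c in F:
    k=silhouettes(c,"blade_arm")[0]["pixels"].astype(np.uint8); ys,xs=np.nonzero(k); print(c,len(xs),xs.min(),xs.max(),ys.min(),ys.max())
    cv2.imwrite(f"pics/m_{c}.png",cv2.resize(F[c]["pixels"][190:330,220:360],None,fx=4,fy=4,interpolation=cv2.INTER_CUBIC))
a,b=(cv2.imread(f"pics/m_{c}.png") for c in F)
cv2.imwrite("pics/both.png",cv2.resize(np.hstack([a,b]),(800,400)))
E
```

```text
-40,-35 [519.8 -41.8  10. ]
360,-35 [908.4 -54.4  10. ]
360,-35 [920.2 -54.2  10. ]
360,200 [922.7 173.5  10. ]
scene 0.9 341 252 276 242 259 263.3519061583578 249.77126099706746
side 0.73 410 307 325 276 302 315.75365853658536 289.4634146341463
scene (np.float64(264.5322600387628), np.float64(250.61462899503374))
side (np.float64(315.8975742941144), np.float64(287.6803862250525))
(array([558.2, -73. ,  80.9]), [np.float64(1.230836686264224), np.float64(1.2308366862641749)])
scene 3878 252 362 172 397
side 6197 224 498 233 301
```

View pics/both.png

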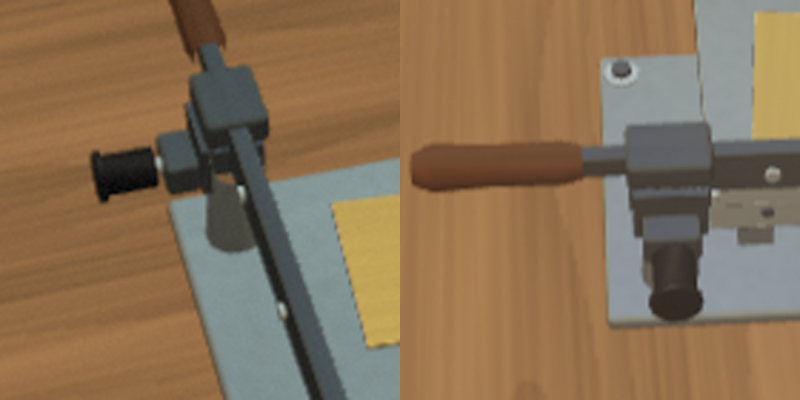

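The views agree on a shear yaw of about -0.02 rad and a knob near (558,-72,81). Now moving over it.

{"api": "send_rows", "payload": {"series": [[[-0.3, -0.24, 0, 0], [-0.6, -0.48, 0, 0], [-0.92, -0.72, 0, 0], [-0.92, -0.72, 0, 0]]], "claw": 1}}

```text
time_s: 1.63
eef_pos: [247.2, 416.7, 232.1]
orientation: [-3.141, 0.001, 2.801]
contact_force: [-1.1, -0.1, -1.0]
finger_gap: 1.001
grip_force: 0.0
```

{"api": "send_rows", "payload": {"series": [[[-0.3, -0.24, 0, 0], [-0.6, -0.48, 0, 0], [-0.92, -0.72, 0, 0], [-0.92, -0.72, 0, 0]]]}}

```text
time_s: 1.97
eef_pos: [310.3, 318.3, 231.8]
orientation: [-3.141, 0.002, 2.8]
contact_force: [0.1, -0.7, -0.0]
finger_gap: 0.999
grip_force: 0.0
```

{"api": "send_rows", "payload": {"series": [[[-0.3, -0.24, 0, 0], [-0.6, -0.48, 0, 0], [-0.92, -0.72, 0, 0], [-0.92, -0.72, 0, 0]]]}}

```text
time_s: 2.3
eef_pos: [373.5, 219.8, 231.4]
orientation: [-3.141, 0.002, 2.8]
contact_force: [-0.3, 0.5, 0.5]
finger_gap: 1.003
grip_force: 0.0
```

{"api": "send_rows", "payload": {"series": [[[-0.3, -0.24, 0, 0], [-0.6, -0.48, 0, 0], [-0.92, -0.72, 0, 0], [-0.92, -0.72, 0, 0]]]}}

```text
time_s: 2.63
eef_pos: [436.4, 121.6, 230.9]
orientation: [-3.141, 0.001, 2.8]
contact_force: [0.6, -0.1, -0.2]
finger_gap: 0.998
grip_force: 0.0
```

{"api": "send_rows", "payload": {"series": [[[-0.3, -0.24, 0, 0], [-0.6, -0.48, 0, 0], [-0.92, -0.72, 0, 0], [-0.92, -0.72, 0, 0]]]}}

```text
time_s: 2.97
eef_pos: [499.5, 23.6, 230.4]
orientation: [-3.14, 0.0, 2.801]
contact_force: [1.0, 0.8, -0.3]
finger_gap: 0.999
grip_force: 0.0
```

{"api": "send_rows", "payload": {"series": [[[-0.3, -0.24, 0, 0.08], [-0.6, -0.48, 0, 0.16], [-0.86, -0.69, 0, 0.23], [-0.86, -0.69, 0, 0.31], [-0.86, -0.69, 0, 0.39], [-0.86, -0.69, 0, 0.4], [-0.86, -0.69, 0, 0.4]]]}}

```text
time_s: 3.55
eef_pos: [555.4, -65.5, 231.2]
orientation: [-3.141, -0.0, 2.179]
contact_force: [0.4, 0.0, 0.1]
finger_gap: 1.003
grip_force: 0.0
```

{"api": "send_rows", "payload": {"series": [[[0, 0, 0, 0.08], [0, 0, 0, 0.16], [0, 0, 0, 0.23], [0, 0, 0, 0.31], [0, 0, 0, 0.39], [0, 0, 0, 0.4], [0, 0, 0, 0.4]]]}}

```text
time_s: 4.13
eef_pos: [555.2, -65.5, 231.5]
orientation: [3.141, -0.0, 1.554]
contact_force: [-0.3, -0.7, 0.1]
finger_gap: 1.001
grip_force: 0.0
```

```bash
cat >> h.py <<'E'
def wpose(s): return R.from_euler("xyz",s["orientation"]).as_matrix(),np.array(s["eef_pos"])
def wray(f,s,u,v):
    x,y=u-f["cx"],v-f["cy"]; r=np.hypot(x,y); t=r/f["fx"]
    d=np.array([np.sin(t)*x/r,-np.sin(t)*y/r,-np.cos(t)]); Rt,p=wpose(s); H=np.array(f["hand_eye"])
    return Rt@H[:3,3]+p, Rt@H[:3,:3]@d
E
python3 - <<'E'
from h import *
np.set_printoptions(precision=2,suppress=True)
s=read_state();f=grab_frame("wrist");print(s["eef_pos"],s["orientation"],f["fx"],f["cx"],f["cy"],f["hand_eye"])
for n in("knob","ball","shear","blade_arm"):
    print(n,[(m["confidence"],m["location"]) for m in mark_of("wrist",n)[:2]])
m=silhouettes("wrist","knob")
if m:
    ys,xs=np.nonzero(m[0]["pixels"]);print(m[0]["confidence"],len(xs),xs.min(),xs.max(),ys.min(),ys.max())
cv2.imwrite("pics/w1.png",f["pixels"])
E
```

```text
[555.24 -65.52 231.47] [ 3.14 -0.    1.55] 371.64829954431775 322.12245580315533 244.58278725908517 [[  -0.      0.95    0.31   78.72]
 [   1.      0.     -0.      0.22]
 [  -0.      0.31   -0.95 -142.78]
 [   0.      0.      0.      1.  ]]
knob [(0.77, [556.4, -66.6, 76.8])]
ball [(0.79, [557.3, -10.4, 93.3])]
shear [(0.67, [565.3, -12.7, -4.3])]
blade_arm [(0.67, [559.9, -10.4, 94.0])]
0.69 1598 306 343 212 262
```

View pics/w1.png

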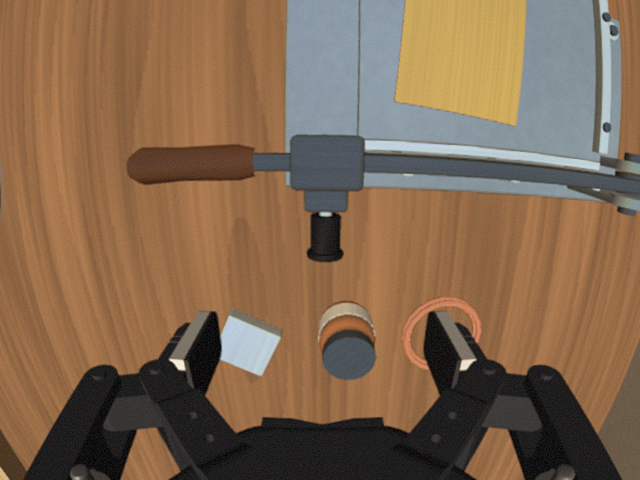

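The wrist view shows the knob body spanning rows 214 to 248 at column 325, its rim at rows 248 to 261, and the housing above row 210. I'll intersect these pixels with the height planes and triangulate with the other views.

```bash
python3 - <<'E'
from h import *
np.set_printoptions(precision=1,suppress=True)
s=read_state();f=grab_frame("wrist")
def pl(u,v,z):
    o,d=wray(f,s,u,v); return o+d*(z-o[2])/d[2]
for n,u,v,z in[("knob inner end",326,214,81),("rim near edge",325,248,95),("rim outer",325,261,81),("body L",311,232,81),("body R",341,232,81),("housing end L",305,210,90),("housing R",347,210,90),("nose -y edge L",291,189,130),("nose R",362,190,130),("nose top L",292,137,130),("nose top R",363,137,130),("handle tip",131,165,105),("plate corner",287,186,12)]:
    print(n,pl(u,v,z))
F={c:grab_frame(c) for c in("scene","side")}
W=wray(f,s,*(325.5,233))
rs=[W]
for c in F: 
    m=mark_of(c,"knob")[0]; rs.append(ray(F[c],*proj(F[c],m["location"])))
print(tri(rs))
E
```

```text
knob inner end [558.9 -56.7  81. ]
rim near edge [557.5 -81.   95. ]
rim outer [557.3 -97.2  81. ]
body L [546.3 -71.6  81. ]
body R [571.  -72.1  81. ]
housing end L [542.5 -51.   90. ]
housing R [575.4 -51.7  90. ]
nose -y edge L [535.7 -27.4 130. ]
nose R [582.9 -29.1 130. ]
nose top L [537.6   7.1 130. ]
nose top R [583.7   6.2 130. ]
handle tip [405.9  -5.5 105. ]
plate corner [521.5 -43.6  12. ]
(array([557.3, -72.7,  77.2]), [np.float64(1.4438731045080435), np.float64(1.9006219933275814), np.float64(2.843276287335075)])
```

{"api": "send_rows", "payload": {"series": [[[-0.05, 0.03, 0.3, 0.007], [-0.05, 0.03, 0.6, 0.007], [-0.05, 0.03, 0.9, 0.007], [-0.05, 0.03, 0.9, 0.007], [-0.05, 0.03, 0.9, 0.007]]]}}

```text
time_s: 5.1
eef_pos: [557.3, -71.2, 140.6]
orientation: [-3.139, -0.0, 1.537]
contact_force: [-0.4, -0.5, 0.2]
finger_gap: 0.999
grip_force: 0.0
```

```bash
python3 - <<'E'
from h import *
np.set_printoptions(precision=1,suppress=True)
s=read_state();f=grab_frame("wrist");print(s["eef_pos"],s["orientation"])
print([(m["confidence"],m["location"]) for n in("knob","ball") for m in mark_of("wrist",n)[:1]])
cv2.imwrite("pics/w2.png",f["pixels"])
E
```

```text
[557.3 -71.2 140.6] [-3.1 -0.   1.5]
[(0.62, [555.3, -68.1, 76.4]), (0.45, [559.7, -67.2, 82.0])]
```

View pics/w2.png

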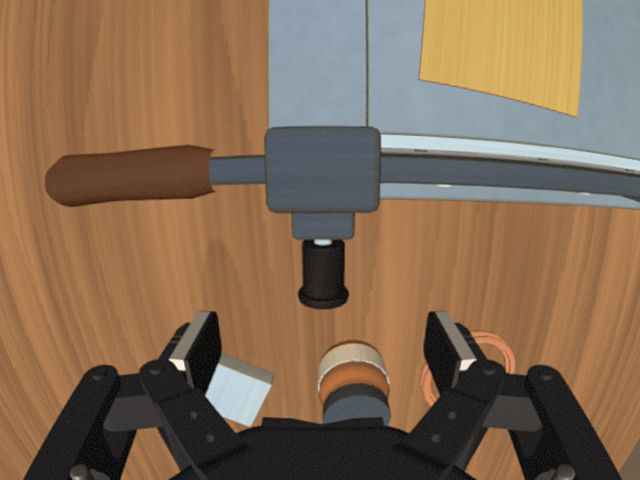

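The knob now spans rows 242 to 287 centred on column 323.5, with the rim down to row 308. Between the two wrist heights I can triangulate it.

```bash
python3 - <<'E'
from h import *
np.set_printoptions(precision=1,suppress=True)
s=read_state();f=grab_frame("wrist")
s1=dict(eef_pos=[555.24,-65.52,231.47],orientation=[3.141,0,1.554])
def pl(u,v,z):
    o,d=wray(f,s,u,v); return o+d*(z-o[2])/d[2]
for n,u,v,z in[("inner end",323,241,85),("body L",302,262,81),("body R",345,262,81),("rim near edge top",323,287,95),("rim outer",323,308,81),("housing L",293,237,90),("housing R",354,237,90),("nose BL",267,210,130),("nose BR",379,210,130),("nose TL",268,128,130),("nose TR",378,128,130)]: print(n,pl(u,v,z))
for a,b in[((326,213),(323,241)),((325,260),(323,306)),((291,189),(267,210)),((362,190),(379,210))]: print(tri([wray(f,s1,*a),wray(f,s,*b)]))
E
```

```text
inner end [560.6 -56.1  85. ]
body L [547.7 -69.9  81. ]
body R [573.2 -70.8  81. ]
rim near edge top [559.7 -80.2  95. ]
rim outer [ 559.1 -101.    81. ]
housing L [544.1 -51.6  90. ]
housing R [577.9 -52.8  90. ]
nose BL [537.  -26.9 130. ]
nose BR [585.6 -28.6 130. ]
nose TL [539.6   8.3 130. ]
nose TR [585.5   6.8 130. ]
(array([559.7, -50.3, 102.8]), [np.float64(0.9844222219562218), np.float64(0.9844222219561686)])
(array([558.4, -86.8, 105.2]), [np.float64(1.0257820155997408), np.float64(1.0257820155996273)])
(array([534.7, -29.4, 116.9]), [np.float64(0.47349105099227196), np.float64(0.47349105099218747)])
(array([580.8, -23.3, 156.2]), [np.float64(1.0306620485061468), np.float64(1.0306620485060158)])
```

The estimates settle on knob ≈ (560,-71,80). I'll descend, centred slightly towards the housing.

{"api": "send_rows", "payload": {"series": [[[0.01, 0.03, 0.25, 0], [0.01, 0.03, 0.45, 0], [0.01, 0.03, 0.65, 0], [0.01, 0.03, 0.75, 0], [0.01, 0.03, 0.79, 0], [0.01, 0.03, 0.79, 0], [0.01, 0.03, 0.79, 0]]]}}

```text
time_s: 5.88
eef_pos: [561.9, -70.5, 63.8]
orientation: [3.14, 0.0, 1.537]
contact_force: [0.7, -0.2, 1.1]
finger_gap: 1.002
grip_force: 0.0
```

{"api": "send_rows", "payload": {"series": [[[0, 0, 0, 0], [0, 0, 0, 0], [0, 0, 0, 0], [0, 0, 0, 0], [0, 0, 0, 0], [0, 0, 0, 0], [0, 0, 0, 0], [0, 0, 0, 0]]], "claw": -1, "grip_force": 60}}

```text
time_s: 6.55
eef_pos: [559.1, -70.7, 62.1]
orientation: [-3.137, 0.001, 1.537]
contact_force: [-11.1, -2.9, 5.3]
finger_gap: 0.271
grip_force: 58.1
```

```bash
python3 - <<'E'
from h import *
s=read_state();print(s)
f=grab_frame("wrist");g=grab_frame("side");
cv2.imwrite("pics/g1.png",np.hstack([cv2.resize(f["pixels"][160:480,160:480],(400,400)),cv2.resize(g["pixels"][200:340,240:380],(400,400))]))
E
```

```text
{'time_s': 6.55, 'qpos': array([-1.25265763e-01,  1.25001486e-01, -1.09511603e-01,  1.34045072e+00,
       -1.09961938e-03,  1.47955037e+00]), 'qvel': array([-0.00094598, -0.00088714,  0.00026983,  0.00011994,  0.00029941,
       -0.00026664]), 'effort': array([  1.89353563, -52.24407792,  49.10924792,  -4.40803394,
         0.84329171,   0.08108048]), 'eef_pos': array([559.12006824, -70.72311981,  62.08465812]), 'orientation': array([-3.13734231e+00,  7.15298060e-04,  1.53678033e+00]), 'contact_force': array([-11.12115724,  -2.89974723,   5.25716134]), 'torque': array([-0.35244628,  2.1504465 ,  0.11302245]), 'grip_force': 58.07265043258667, 'finger_gap': 0.27129102735534993}
```

View pics/g1.png

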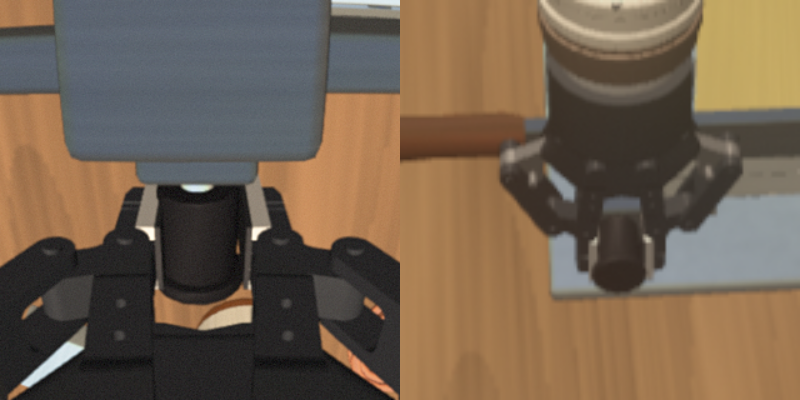

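The knob sits squarely between the pads, at a gap of 23 to 25 mm, with the rim just outside them. Pulling the latch out gently, while relieving the side force.

{"api": "send_rows", "payload": {"series": [[[-0.02, -0.02, 0, 0], [-0.05, -0.02, 0, 0], [-0.08, -0.02, 0, 0], [-0.11, -0.02, 0, 0], [-0.14, -0.02, 0, 0], [-0.17, -0.02, 0, 0], [-0.18, -0.02, 0, 0], [-0.18, -0.02, 0, 0]]]}}

```text
time_s: 7.32
eef_pos: [558.1, -86.9, 62.4]
orientation: [-3.141, -0.003, 1.538]
contact_force: [-3.0, 9.1, 2.2]
finger_gap: 0.272
grip_force: 58.4
```

{"api": "send_rows", "payload": {"series": [[[-0.01, 0, 0, 0], [-0.02, 0, 0, 0], [-0.02, 0, 0, 0], [-0.02, 0, 0, 0]]]}}

```text
time_s: 7.65
eef_pos: [558.1, -87.9, 62.3]
orientation: [-3.141, -0.005, 1.539]
contact_force: [-2.3, 13.3, 2.3]
finger_gap: 0.276
grip_force: 58.4
```

```bash
python3 - <<'E'
from h import *
s=read_state();print(s["contact_force"],s["eef_pos"])
f=grab_frame("wrist")
print([(m["confidence"],m["location"]) for m in mark_of("wrist","knob")[:1]])
cv2.imwrite("pics/g2.png",cv2.resize(f["pixels"][160:480,160:480],(400,400)))
E
```

```text
[-2.29126976 13.33866202  2.34292146] [558.12616764 -87.89211027  62.2924482 ]
[(0.96, [554.3, -84.5, 80.7])]
```

View pics/g2.png

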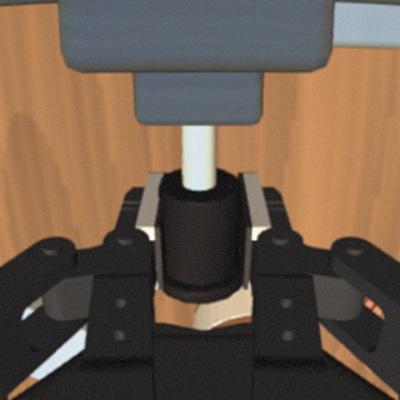

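The rod shows fully out (column 200, rows 125 to 190) and the force jumps at the stop, so the latch is open. Lifting now along the hinge arc.

{"api": "send_rows", "payload": {"series": [[[0, 0, -0.02, 0], [0, 0, -0.05, 0], [0, 0, -0.1, 0], [0, 0, -0.15, 0], [0, 0, -0.2, 0], [0, 0, -0.25, 0], [0, 0, -0.3, 0], [0, 0.005, -0.35, 0]]]}}

```text
time_s: 8.42
eef_pos: [558.2, -87.9, 96.1]
orientation: [-3.139, -0.005, 1.539]
contact_force: [-0.7, 13.2, -7.1]
finger_gap: 0.272
grip_force: 58.8
```

{"api": "send_rows", "payload": {"series": [[[0, 0.003, -0.05, 0], [0, 0.008, -0.1, 0], [0, 0.014, -0.15, 0], [0, 0.02, -0.2, 0], [0, 0.027, -0.25, 0], [0, 0.036, -0.3, 0], [0, 0.045, -0.35, 0], [0, 0.055, -0.4, 0]]]}}

```text
time_s: 9.08
eef_pos: [563.4, -88.0, 136.0]
orientation: [-3.138, -0.005, 1.539]
contact_force: [-2.7, 12.6, -7.8]
finger_gap: 0.272
grip_force: 58.9
```

{"api": "send_rows", "payload": {"series": [[[0, 0.011, -0.05, 0], [0, 0.023, -0.1, 0], [0, 0.035, -0.15, 0], [0, 0.049, -0.2, 0], [0, 0.064, -0.25, 0], [0, 0.08, -0.3, 0], [0, 0.097, -0.35, 0], [0, 0.115, -0.4, 0]]]}}

```text
time_s: 9.75
eef_pos: [574.6, -88.4, 176.0]
orientation: [-3.137, -0.005, 1.539]
contact_force: [-5.6, 14.1, -5.7]
finger_gap: 0.271
grip_force: 59.3
```

{"api": "send_rows", "payload": {"series": [[[0, 0.019, -0.04, 0], [0, 0.03, -0.06, 0], [0, 0.03, -0.06, 0], [0, 0.03, -0.06, 0], [0, 0.03, -0.06, 0], [0, 0.03, -0.06, 0], [0, 0.03, -0.06, 0], [0, 0.03, -0.06, 0]]]}}

```text
time_s: 10.42
eef_pos: [577.1, -88.5, 182.0]
orientation: [-3.136, -0.005, 1.539]
contact_force: [-8.8, 14.1, -3.1]
finger_gap: 0.273
grip_force: 59.9
```

```bash
python3 - <<'E'
from h import *
s=read_state();print(s["time_s"],s["contact_force"],s["eef_pos"],s["grip_force"],s["finger_gap"],np.abs(s["qvel"]).max())
f=grab_frame("side");g=grab_frame("scene")
for c in("side","scene","wrist"):
    if c=="wrist":grab_frame(c)
    print(c,[(m["confidence"],m["location"]) for n in("knob","brass_sheet","flux_jar","bench_block") for m in mark_of(c,n)[:1]])
cv2.imwrite("pics/end.png",np.hstack([f["pixels"][100:440,180:540],g["pixels"][100:440,130:490]]))
E
```

```text
10.4167 [-8.76694078 14.060571   -3.14638499] [577.10698029 -88.45660163 182.00849781] 59.91211473941803 0.2728702014560023 0.001905217206700521
side [(0.8, [576.3, -91.1, 202.9]), (0.64, [679.0, 85.4, 73.5]), (0.58, [579.5, -204.1, -0.9]), (0.9, [469.4, -223.7, -0.4])]
scene [(0.74, [575.1, -91.2, 197.8]), (0.89, [676.1, 87.2, 77.1]), (0.77, [579.1, -200.2, 1.2]), (0.83, [459.2, -226.8, 2.3])]
wrist [(0.68, [575.8, -86.1, 197.7]), (0.82, [466.6, -223.5, -2.3])]
```

View pics/end.png

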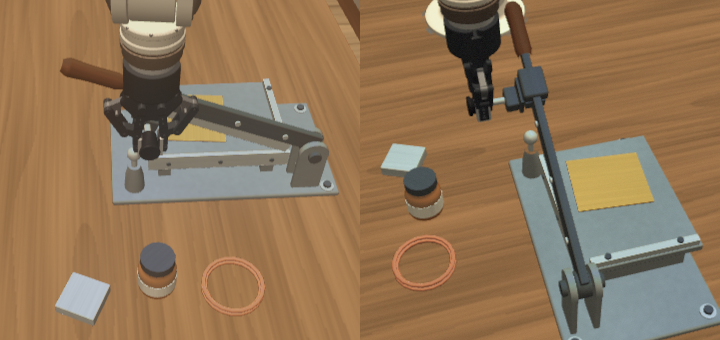

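The arm stands open: the ball is bare, the knob is about 118 mm higher and still gripped, and nothing else has moved. Handing in.

```bash
python3 -c "
from rig import *
print(job_done())"
```

```text
the job is handed in; nothing more can be done
None
```

The latch was pulled to its stop and the blade arm lifted off the ball. The knob is about 12 cm higher and still held steady, the sheet, jar and block measured where they were, the coil looks unmoved, and the job is handed in.

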